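# Roll the lying sample bottle onto the photo line

## Task

The blue-capped sample bottle lying on the grey photo mat is to have its picture taken for the log: with the fingertips, push the top of it sideways so that it gently rolls across the mat, and leave it at rest along the red line, with the line running under its middle. Only push on its upper half, and roll it rather than drag it; do not lift or stand up the bottle. Leave the white-capped bottle lying on the other side of the line and everything else where it is.

Things in the scene. Friction and masses are not known exactly. Their poses are not given: they have to be found in the camera images.
- blue_bottle: Smooth white plastic sample bottle with blue cap, lying on the mat, about 0.1 kg. Body 50 mm thick and 76 mm long; cap 43 mm thick; 87 mm in all. Origin at the centre of its flat underside, on its axis; its z runs along its axis to the cap, roughly away from the robot, within 0.1 rad of the red line's direction; x, y turn as it rolls. Friction about 0.6; let go slowly, it stops within a few mm.
- blue_bottle_mid (a point): Point on the axis of the blue-capped bottle, 43 mm from its underside, at its centre of mass; 28 mm above the worktop when it lies, so the bottle's top is at 53 mm.
- red_line: Straight red line printed on the grey mat, 170 mm long, 12 mm wide, with no thickness to feel. Origin at its middle, on top of the mat (3 mm above the worktop); its x runs along the line (roughly away from the robot), its y across the line in the mat's plane, to the robot's left.
- photo_mat: Grey rigid mat fixed to the worktop, 200 x 360 x 3 mm, black and white scales along its long edges. Origin at the centre of its underside; x along the 200 mm side (roughly away from the robot), y along the 360 mm side. Two bottles lie on it, one each side of the red line, axes 75 to 115 mm from it: blue cap on one side, white on the other; which varies.
- white_bottle_mid (a point): Bystander: point on the axis, 43 mm from the underside, of a bottle of the same size with a white cap, lying on the mat on the other side of the line. Leave it alone.
- steel_cup: Bystander: steel cup 54 mm wide, 42 mm high, beyond the far long edge of the mat. Origin at the centre of its underside.
- standing_bottle: Bystander: sample bottle standing upright, 53 mm wide, 75 mm high, beyond the far long edge of the mat. Origin at the centre of its underside.
- brass_weight: Bystander: brass weight 36 mm wide, 50 mm high, just before the near long edge of the mat. Origin at the centre of its underside.
Things that resemble listed ones, but are neither listed nor needed, are in the scene too. What is shaped like the blue_bottle but black or yellow is not meant.

How it is judged:
On the way:
1. The blue-capped bottle has turned about its own axis by well over a quarter turn (about 110 degrees), so it was rolled and not dragged (angle between blue_bottle's own x axis and vertical below 1.2 rad), for 0.05 s.
At the end, for the whole second after the job is handed in: The blue-capped bottle lies at rest on the mat, axis within 10 mm of the middle of the red line and parallel to it within 0.2 rad, its middle within 40 mm of the line's middle lengthwise; white-capped bottle, cup, standing bottle and weight within 12 mm of where they were (y of blue_bottle_mid in the frame of red_line between -0.01 and 0.01 m and x of blue_bottle_mid in the frame of red_line between -0.04 and 0.04 m and angle between the z axis of blue_bottle and the x axis of red_line, either way round below 0.2 rad and height (world z) of blue_bottle_mid below 0.031 m and angle between blue_bottle's own z axis and vertical between 1.45 and 1.69 rad and linear speed of blue_bottle below 0.01 m/s and distance of each of white_bottle_mid, steel_cup, standing_bottle, brass_weight from where it was at the start of the episode below 0.012 m); the robot touches nothing.
It fails at once if The blue-capped bottle is lifted (its axis more than 12 mm above its lying height) or tipped by more than about 17 degrees (height (world z) of blue_bottle_mid above 0.04 m or angle between blue_bottle's own z axis and vertical below 1.27 rad or angle between blue_bottle's own z axis and vertical above 1.87 rad).
It fails at once if The blue-capped bottle is sent off faster than 0.3 m/s (linear speed of blue_bottle above 0.3 m/s).
It fails at once if The fingers push on the blue-capped bottle's lower half (TCP lower than 40 mm above the worktop while touching it) (contact force between the fingers and blue_bottle above 0.2 N and height (world z) of the grasp point below 0.04 m).
It fails at once if The blue-capped bottle is pressed with more than 60 N (contact force between the fingers and blue_bottle above 60 N).
It fails at once if The white-capped bottle, steel cup, standing bottle or brass weight is moved by more than 12 mm (distance of any of white_bottle_mid, steel_cup, standing_bottle, brass_weight from where it was at the start of the episode above 0.012 m).
It also fails if it takes over 64 s, if anything falls off the work surface, if the arm or the gripper's body presses on something with over 40 N, if the wrist force passes 120 N, or if a joint passes its speed limit or range.

## Robot

A 6-joint arm with a two-finger parallel gripper is mounted at the origin on a cart in front of the work surface, level with it; the furniture and walls round the work are solid. World frame = base frame: x ahead of the robot, y to its left, z up, the work surface at z = 0. Lengths are in m, angles in rad, forces in N, time in s.
With the tool pointing down it reaches from about 0.3 to 0.875 m from the base axis. Payload 6.4 kg.
Tool frame: the origin (TCP) lies between the finger pads, 19 mm behind the fingertips; this is the grasp point; z points along the fingers, y is the line along which they close (so a half turn about z gives the same grasp; the last joint's range is limited). The gripper opens to 85 mm and grips with 20 to 120 N. Pads are 22 mm wide; open, the fingers measure 114 mm over their backs; the gripper's body (76 mm by 85 mm) begins 54 mm behind the grasp point. The pads swing forward as they close: fully open they stand 13 mm farther back than shut.
Start: joints at [-1.413, 0.181, 1.607, -0, 1.354, -0.206], TCP at [0.205, -0.537, 0.25] pointing down, gripper open.
Joint ranges: [-2.99, 2.99], [-0.89, 2.07], [0.3, 2.58], [-1.14, 4.28], [0, 2.63], [-3.12, 3.12]. Speed limits (rad/s): [2.57, 2.57, 3.01, 3.14, 3.14, 3.14].

## Interface

Orientations are given as a unit quaternion [w, x, y, z].
In Python, from bench import ctrl, camera, calibration, order, outline_of gives the robot as it stands.
- The arm moves only by the tool move_arm, never from a script. Its argument "series" is a list that holds one entry, the list of rows, each a list of 5 numbers: the opening, from 0 (shut) to 1 (fully open), then the shift along the tool's x, y, z in mm, then the turn about the tool's z in rad. A call has exactly 10 rows; each row is the pose to reach, as a shift and turn from the pose commanded when the call began, along the tool's axes at that moment; what a row does not reach only later rows make up. A row lasts 1/12 s, in which the tool goes at most 41.7 mm and 7.16 degrees, less where a joint would pass 70% of its speed; a pose out of reach is approached as far as the arm can. A call with a gripper value outside its range is refused whole. The fingers move at their own pace and stop on an object; the grip force is fixed at half the most. Time passes only in rows, so rows that repeat a pose let the fingers close, or fill a call up. It gives the time, the measured TCP pose, the force, the opening and the grip force at its end, in the units of the state.
- ctrl.get_obs(): the state, without advancing time (a new reading comes with each control period).
- camera(name): name is "side" or "top" or "wrist"; returns (picture, depth): 480x640x3 uint8, blue, green, red; 480x640 float32, m along the optical axis (not along the pixel's ray), 0 where there is no reading.
- calibration(name): a dict with "intrinsics" (3x3 intrinsics, pixels), "rvec" (rotation vector, rad) and "tvec" (3), from world to camera coordinates, as OpenCV has them. Camera axes: x right, y down, z forward; pixel columns grow to the right and rows downward; lengths in m; the calibration is good to about 2 mm. A picture is of the moment at which its call begins: read the wrist's pose just before it. calibration takes no time and is no camera call; for the wrist camera it gives the pose at the moment of the call.
- order.hand_in(): hands the job in; it is judged then, once.
Trained networks look in the newest picture that a camera, given by its name, has taken for a name from the list of things; names that differ only in an ending like _2 or _b are one class to them, and where a whole thing is asked for, a point or a joint stands for the part that bears it (a point fixed in the world has none). Each returns a list of dicts, best first, with "conf" (0 to 1); they miss things now and then, are a little off and sometimes report something else, mostly with a low value. They report only what shows in the picture. A call takes as long as a camera call. They do not tell look-alikes from the thing itself.
- outline_of(target, camera): "region" (480x640 bool, what is visible of it) and "bbox" ([centre column, centre row, width, height] in pixels, round what is visible of it).
The state is a dict: "time_s": time; "q": joint angles; "dq": joint speeds; "joint_efforts": joint torques, N m; "eef_pos": TCP position; "eef_rot": TCP orientation; "wrist_force": force on the tool from outside, world axes, zero at the start; "torque": the same for the moment, N m; "opening": opening from 0.0 (shut) to 1.0 (fully open); "grasp_force": force on a finger pad.
Only numpy, scipy, OpenCV 4.12 (cv2) and the standard library are available. Lean on these libraries where they do the work, as an engineer would, in place of code of your own. Each camera call takes 0.05 s, during which the arm holds its last target. There are 200 camera calls.

## Working session

There is one attempt and no reset: what is moved stays moved. The work goes in short steps, Python scripts to look and compute and a tool call to move; the robot and the scene stay as the last step left them, time stands still between calls to the robot, and variables do not carry over. Pictures are saved under pics/ and viewed, at most 10 in all, crops included, and the job is handed in when it is done.

Besides the shell and the picture viewer there is one more tool, called after "Call:" by a JSON object that holds its "op" and its "data", one argument or row to a line. move_arm: Moves the arm, as the interface text tells. Its arguments: {"type":"object","properties":{"series":{"type":"array","items":{"type":"array","items":{"type":"array","items":{"type":"number"}}}}},"required":["series"]}

```bash
mkdir -p pics
cat > h.py <<'E'
import numpy as np, cv2
from bench import ctrl, camera, calibration, order, outline_of
def cal(n):
    c=calibration(n); K=np.array(c["intrinsics"],float); R=cv2.Rodrigues(np.array(c["rvec"],float))[0]; t=np.array(c["tvec"],float).ravel(); return K,R,t
def pts(mask,d,n):
    K,R,t=cal(n); v,u=np.nonzero(mask&(d>0)); z=d[v,u]
    P=np.stack([(u-K[0,2])/K[0,0]*z,(v-K[1,2])/K[1,1]*z,z],1); return (P-t)@R
def onplane(uv,z,n):
    K,R,t=cal(n); r=np.linalg.inv(K)@np.r_[uv,1]; d=R.T@r; o=-R.T@t; return o+d*(z-o[2])/d[2]
def line(P):
    c=np.median(P[:,:2],0); w=np.linalg.svd(P[:,:2]-c,full_matrices=False)[2][0]
    w=w*np.sign(w[0]); return P[:,:2].mean(0),np.arctan2(w[1],w[0])
E
python3 - <<'E'
from h import *
o=ctrl.get_obs(); print(o["eef_pos"],o["eef_rot"],o["opening"])
im,d=camera("top"); cv2.imwrite("pics/top.png",im)
for n in ["blue_bottle","red_line","white_bottle_mid","brass_weight","steel_cup","standing_bottle","photo_mat"]:
    for r in outline_of(n,"top")[:3]:
        P=pts(r["region"],d,"top"); print(n,round(r["conf"],2),np.round(r["bbox"]),np.round(P.min(0),3) if len(P) else'',np.round(P.max(0),3) if len(P) else '', line(P) if len(P) else '')
E
```

```text
[ 0.20453775 -0.53684406  0.24909574] [-8.77800736e-04  9.83504952e-01  1.80879070e-01  3.12992377e-05] 1.0004383648497779
blue_bottle 0.81 [443. 382.  48.  48.] [ 0.194 -0.384 -0.005] [ 0.28  -0.303  0.056] (array([ 0.23769146, -0.34208362]), np.float64(-0.7118311989518222))
blue_bottle 0.6 [372. 214.  25.  48.] [ 0.514 -0.233 -0.   ] [ 0.608 -0.184  0.06 ] (array([ 0.55496245, -0.20796964]), np.float64(-0.00037436631313120657))
red_line 0.84 [332. 223.   9.  84.] [ 0.465 -0.141 -0.005] [ 0.634 -0.123  0.01 ] (array([ 0.5506897 , -0.13188005]), np.float64(-0.038412357631760055))
white_bottle_mid 0.59 [289. 218.  26.  48.] [ 0.502 -0.072  0.003] [ 0.589 -0.023  0.059] (array([ 0.54185834, -0.04924256]), np.float64(-0.033894851593227374))
brass_weight 0.51 [285. 285.  23.  17.] [ 0.4   -0.061  0.003] [ 0.433 -0.026  0.055] (array([ 0.41662928, -0.04432217]), np.float64(1.34901650901977))
steel_cup 0.89 [296. 144.  27.  28.] [ 0.67  -0.089 -0.005] [ 0.737 -0.033  0.047] (array([ 0.70233096, -0.06137204]), np.float64(0.03761861510499313))
standing_bottle 0.7 [360. 146.  28.  38.] [ 0.66  -0.22  -0.002] [ 0.728 -0.164  0.081] (array([ 0.68073465, -0.1891969 ]), np.float64(-0.44568891855433174))
photo_mat 0.94 [326. 221. 185. 110.] [ 0.444 -0.302 -0.006] [0.657 0.064 0.046] (array([ 0.54883191, -0.11734393]), np.float64(1.5148467498168894))
```

View pics/top.png

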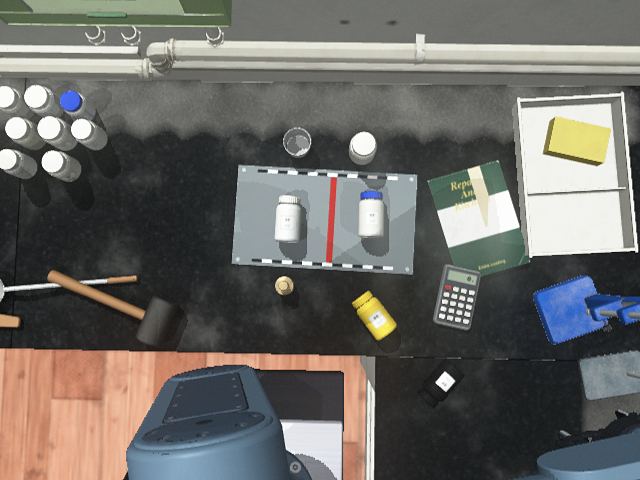

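The blue-capped bottle is at (370, 214), the red line at column 332 and the white-capped bottle at (288, 218). The bottle therefore has to roll about 76 mm to the left (+y).

```bash
cat >> h.py <<'E'
from scipy.spatial.transform import Rotation as Ro
def go(p,head):
    o=ctrl.get_obs(); w,x,y,z=o["eef_rot"]; R=Ro.from_quat([x,y,z,w]).as_matrix()
    h=np.arctan2(R[1,0],R[0,0]); dh=(head-h+np.pi)%(2*np.pi)-np.pi
    print("from",np.round(o["eef_pos"],4),"head",round(h,3),"tilt",np.round(R[:,2],3),"shift mm",np.round(1000*R.T@(np.array(p)-o["eef_pos"]),1),"turn",round(-dh,3),"t",o["time_s"],"q6",o["q"][5],"F",np.round(o["wrist_force"],1))
def measure(n,view=None):
    im,d=camera(n)
    if view: cv2.imwrite(view,im)
    hsv=cv2.cvtColor(im,cv2.COLOR_BGR2HSV)
    rs=[r for r in outline_of("red_line",n)]; 
    if rs:
        r=rs[0]; v,u=np.nonzero(r["region"]); Q=np.array([onplane([a,b],0.003,n) for a,b in zip(u,v)])
        lc,la=line(Q); print("line",np.round(lc,4),round(la,4),round(r["conf"],2),len(Q))
    for r in outline_of("blue_bottle",n):
        P=pts(r["region"],d,n); 
        if len(P)<30: continue
        blue=((hsv[...,0]>105)&(hsv[...,0]<130)&(hsv[...,1]>150)&r["region"]).sum()
        C=P[P[:,2]>0.04]; 
        if len(C)<20: continue
        c,a=line(C); e=np.array([np.cos(a),np.sin(a)]); s=(P[:,:2]-c)@e; m=c+e*np.mean(np.percentile(s,[1,99]))
        print("bottle conf",round(r["conf"],2),"bluepx",blue,"mid",np.round(m,4),"ang",round(a,4),"len",np.round(np.ptp(np.percentile(s,[1,99])),4),"ztop",np.round(np.percentile(P[:,2],98),4))
        if rs and blue>20:
            L=np.array([np.cos(la),np.sin(la)]); q=m-lc; print("  in line frame x,y mm",np.round(1000*np.array([q@L,L[0]*q[1]-L[1]*q[0]]),1))
E
python3 - <<'E'
from h import *
measure("top"); go([0.552,-0.265,0.2],1.533)
E
```

```text
line [ 0.5501 -0.132 ] -0.0443 0.83 520
bottle conf 0.94 bluepx 96 mid [ 0.5575 -0.2085] ang 0.0021 len 0.0856 ztop 0.0558
  in line frame x,y mm [ 10.8 -76.1]
bottle conf 0.84 bluepx 0 mid [ 0.3634 -0.2165] ang 0.6564 len 0.0866 ztop 0.0526
bottle conf 0.56 bluepx 0 mid [ 0.2366 -0.3438] ang -0.7084 len 0.0852 ztop 0.0528
from [ 0.2046 -0.5373  0.25  ] head 0.364 tilt [-0.  0. -1.] shift mm [ 421.5 -130.9   50. ] turn -1.169 t 0.55 q6 -0.2062645413219933 F [0.1 0.1 0.6]
```

Call:
{"op": "move_arm", "data": {
  "series": [
    [[0.35, 38, -12, 0, -0.1], [0.35, 76, -24, 0, -0.2], [0.35, 114, -36, 0, -0.32], [0.35, 152, -48, 0, -0.44], [0.35, 190, -60, 0, -0.56], [0.35, 228, -72, 0, -0.68], [0.35, 266, -83, 0, -0.8], [0.35, 304, -95, 0, -0.92], [0.35, 342, -107, 10, -1.04], [0.35, 380, -119, 20, -1.169]]
  ]
}}

```text
time_s: 1.38
eef_pos: [0.5192, -0.2898, 0.2308]
eef_rot: [0.001, 0.72, 0.694, 0.0]
wrist_force: [1.0, -1.1, 0.1]
opening: 0.348
grasp_force: 0.0
```

Run:
```python
from h import *
go([0.552,-0.265,0.12],1.529)
```

```text
from [ 0.5192 -0.2898  0.2308] head 1.535 tilt [ 0.002 -0.002 -1.   ] shift mm [ 26.2  31.6 110.8] turn 0.006 t 1.3833 q6 -0.6724668144989913 F [ 1.  -1.1  0.1]
```

Call:
{"op": "move_arm", "data": {
  "series": [
    [[0.35, 13, 16, 20, 0], [0.35, 26, 32, 45, 0], [0.35, 26, 32, 70, 0], [0.35, 26, 32, 90, 0], [0.35, 26, 32, 105, 0], [0.35, 26, 32, 111, 0], [0.35, 26, 32, 111, 0.006], [0.35, 26, 32, 111, 0.006], [0.35, 26, 32, 111, 0.006], [0.35, 26, 32, 111, 0.006]]
  ]
}}

```text
time_s: 2.22
eef_pos: [0.5512, -0.2671, 0.1206]
eef_rot: [0.001, 0.724, 0.69, 0.0]
wrist_force: [0.3, 0.5, -0.5]
opening: 0.348
grasp_force: 0.0
```

Run:
```python
from h import *
measure("wrist","pics/w1.png"); im,d=camera("side"); cv2.imwrite("pics/s1.png",im)
go([0.552,-0.262,0.05],1.529)
```

```text
Traceback (most recent call last):
  File "h.py", line 24, in measure
    r=rs[0]; v,u=np.nonzero(r["region"]); Q=np.array([onplane([a,b],0.003,n) for a,b in zip(u,v)])
                                                      ~~~~~~~^^^^^^^^^^^^^^^
  File "h.py", line 9, in onplane
    K,R,t=cal(n); r=np.linalg.inv(K)@np.r_[uv,1]; d=R.T@r; o=-R.T@t; return o+d*(z-o[2])/d[2]
          ~~~^^^
  File "h.py", line 4, in cal
    c=calibration(n); K=np.array(c["intrinsics"],float); R=cv2.Rodrigues(np.array(c["rvec"],float))[0]; t=np.array(c["tvec"],float).ravel(); return K,R,t
ValueError: time passes only in moves, steps and waits
```

View pics/w1.png

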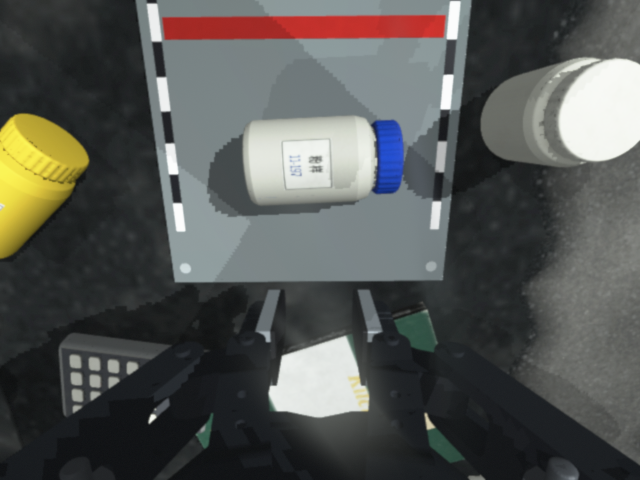

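The wrist view shows the bottle at about (320, 160), the red line at row 27 and the fingers on the near side, lined up with the bottle's body. Next I'll fix the calibration call and get positions from this view.

```bash
python3 - <<'E'
s=open('h.py').read()
s=s.replace('''def onplane(uv,z,n):
    K,R,t=cal(n); r=np.linalg.inv(K)@np.r_[uv,1]; d=R.T@r; o=-R.T@t; return o+d*(z-o[2])/d[2]''','''def onplane(u,v,z,n):
    K,R,t=cal(n); d=(np.linalg.inv(K)@np.stack([u,v,np.ones(len(u))])).T@R; o=-R.T@t; return o+d*((z-o[2])/d[:,2])[:,None]''')
s=s.replace('np.array([onplane([a,b],0.003,n) for a,b in zip(u,v)])','onplane(u,v,0.003,n)')
open('h.py','w').write(s)
E
python3 - <<'E'
from h import *
measure("wrist"); go([0.552,-0.262,0.05],1.529)
E
```

```text
line [ 0.5481 -0.1303] -0.0423 0.82 6256
bottle conf 0.92 bluepx 0 mid [ 0.3787 -0.2198] ang 1.1147 len 0.0861 ztop 0.0486
bottle conf 0.91 bluepx 1759 mid [ 0.5561 -0.2065] ang -0.0073 len 0.0847 ztop 0.0534
  in line frame x,y mm [ 11.3 -75.8]
from [ 0.5507 -0.2665  0.1196] head 1.523 tilt [ 0.001 -0.001 -1.   ] shift mm [ 4.6  1.1 69.6] turn -0.006 t 2.4667 q6 -0.5964648174423356 F [0.3 1.  0.2]
```

Call:
{"op": "move_arm", "data": {
  "series": [
    [[0.35, 0, 0, 20, 0], [0.35, 0, 0, 40, 0], [0.35, 0, 0, 55, 0], [0.35, 0, 0, 65, 0], [0.35, 0, 0, 70, 0], [0.35, 2, 0, 70, 0], [0.35, 6, 0, 70, 0], [0.35, 10, 0, 70, 0], [0.35, 14, 0, 70, 0], [0.35, 17, 0, 70, 0]]
  ]
}}

```text
time_s: 3.3
eef_pos: [0.5518, -0.2489, 0.0499]
eef_rot: [0.001, 0.724, 0.69, 0.0]
wrist_force: [-0.0, -0.2, 0.1]
opening: 0.35
grasp_force: 0.0
```

Call:
{"op": "move_arm", "data": {
  "series": [
    [[0.35, 2, 0, 0, 0], [0.35, 4, 0, 0, 0], [0.35, 6, 0, 0, 0], [0.35, 9, 0, 0, 0], [0.35, 12, 0, 0, 0], [0.35, 15, 0, 0, 0], [0.35, 17, 0, 0, 0], [0.35, 19, 0, 0, 0], [0.35, 20, 0, 0, 0], [0.35, 20, 0, 0, 0]]
  ]
}}

```text
time_s: 4.13
eef_pos: [0.5522, -0.2291, 0.0489]
eef_rot: [-0.0, 0.724, 0.69, 0.0]
wrist_force: [-0.7, 0.5, -0.3]
opening: 0.349
grasp_force: 0.0
```

Run:
```python
from h import *
measure("wrist","pics/w2.png"); go([0.552,-0.165,0.05],1.529)
```

```text
line [ 0.549  -0.1309] -0.0415 0.97 11486
bottle conf 0.93 bluepx 1946 mid [ 0.5568 -0.1878] ang -0.0241 len 0.0841 ztop 0.0539
  in line frame x,y mm [ 10.2 -56.5]
from [ 0.5523 -0.2295  0.049 ] head 1.523 tilt [ 0. -0. -1.] shift mm [64.4 -3.4 -1. ] turn -0.006 t 4.2833 q6 -0.5440026691966137 F [ 0.  -0.   0.4]
```

View pics/w2.png

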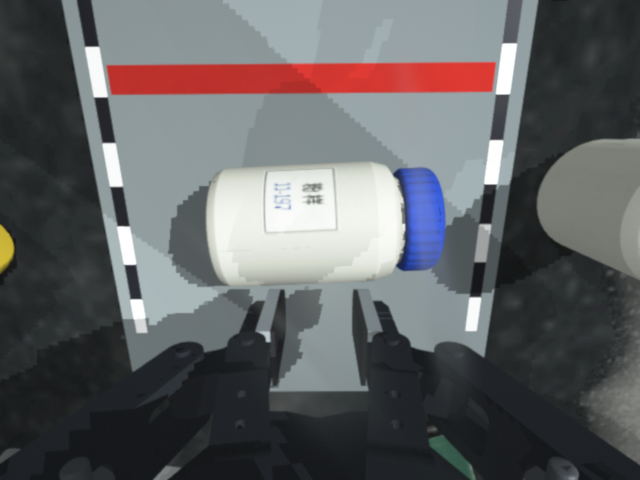

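The label has turned and the bottle has moved 19 mm, so it is rolling cleanly. It lies at about (325, 222), parallel to the line at row 78.

Call:
{"op": "move_arm", "data": {
  "series": [
    [[0.35, 2, 0, 0, 0], [0.35, 4, 0, 0, 0], [0.35, 6, 0, 0, 0], [0.35, 9, 0, 0, 0], [0.35, 12, 0, 0, 0], [0.35, 15, 0, 0, 0], [0.35, 18, 0, 0, 0], [0.35, 21, 0, 0, 0], [0.35, 24, 0, 0, 0], [0.35, 27, 0, 0, 0]]
  ]
}}

```text
time_s: 5.12
eef_pos: [0.5536, -0.202, 0.049]
eef_rot: [-0.0, 0.724, 0.69, -0.0]
wrist_force: [-0.2, -0.5, -0.3]
opening: 0.348
grasp_force: 0.1
```

Call:
{"op": "move_arm", "data": {
  "series": [
    [[0.35, 3, 0, 0, 0], [0.35, 6, 0, 0, 0], [0.35, 9, 0, 0, 0], [0.35, 11, 0, 0, 0], [0.35, 13, 0, 0, 0], [0.35, 14, 0, 0, 0], [0.35, 15, 0, 0, 0], [0.35, 15, 0, 0, 0], [0.35, 15, 0, 0, 0], [0.35, 15, 0, 0, 0]]
  ]
}}

```text
time_s: 5.95
eef_pos: [0.5542, -0.1875, 0.049]
eef_rot: [0.0, 0.724, 0.69, -0.0]
wrist_force: [0.4, 0.3, -0.6]
opening: 0.349
grasp_force: 0.0
```

Run:
```python
from h import *
measure("wrist"); go([0.552,-0.165,0.05],1.529)
```

```text
line [ 0.5438 -0.1291] -0.0368 0.59 5399
bottle conf 0.81 bluepx 2254 mid [ 0.5568 -0.1472] ang -0.0188 len 0.0842 ztop 0.0538
  in line frame x,y mm [ 13.7 -17.6]
from [ 0.5542 -0.1875  0.049 ] head 1.523 tilt [ 0. -0. -1.] shift mm [22.4 -3.3 -1. ] turn -0.006 t 6.1 q6 -0.48077809696585083 F [-0.7 -0.3 -0. ]
```

Call:
{"op": "move_arm", "data": {
  "series": [
    [[0.35, 2, 0, 0, 0], [0.35, 4, 0, 0, 0], [0.35, 6, 0, 0, 0], [0.35, 8, 0, 0, 0], [0.35, 10, 0, 0, 0], [0.35, 12, 0, 0, 0], [0.35, 14, 0, 0, 0], [0.35, 15, 0, 0, 0], [0.35, 16, 0, 0, 0], [0.35, 16, 0, 0, 0]]
  ]
}}

```text
time_s: 6.93
eef_pos: [0.555, -0.1712, 0.049]
eef_rot: [-0.0, 0.724, 0.69, 0.0]
wrist_force: [0.2, -0.7, -0.1]
opening: 0.35
grasp_force: 0.0
```

Call:
{"op": "move_arm", "data": {
  "series": [
    [[0.35, -3, 0, 0, 0], [0.35, -8, 0, 0, 0], [0.35, -15, 0, 0, 0], [0.35, -25, 0, 0, 0], [0.35, -35, 0, -10, 0], [0.35, -45, 0, -30, 0], [0.35, -55, 0, -50, 0], [0.35, -65, 0, -70, 0], [0.35, -70, 0, -90, 0], [0.35, -70, 0, -100, 0]]
  ]
}}

```text
time_s: 7.77
eef_pos: [0.5527, -0.2445, 0.1528]
eef_rot: [0.003, 0.725, 0.689, 0.0]
wrist_force: [1.3, -0.9, 0.4]
opening: 0.35
grasp_force: 0.0
```

Run:
```python
from h import *
measure("wrist","pics/w3.png"); measure("top"); go([0.552,-0.165,0.05],1.529)
```

```text
line [ 0.5373 -0.1289] -0.0295 0.74 1779
bottle conf 0.91 bluepx 0 mid [ 0.3649 -0.2137] ang 0.7807 len 0.086 ztop 0.0487
bottle conf 0.66 bluepx 1609 mid [ 0.5555 -0.132 ] ang 0.0044 len 0.0844 ztop 0.0513
  in line frame x,y mm [18.4 -2.6]
line [ 0.6216 -0.1349] -0.0541 0.41 52
bottle conf 0.78 bluepx 123 mid [ 0.5711 -0.127 ] ang -0.3594 len 0.0673 ztop 0.0548
  in line frame x,y mm [-50.9   5.2]
bottle conf 0.76 bluepx 0 mid [ 0.2367 -0.344 ] ang -0.7039 len 0.0847 ztop 0.0532
from [ 0.5508 -0.2405  0.1473] head 1.523 tilt [-0.002  0.002 -1.   ] shift mm [75.3 -2.1 97.5] turn -0.006 t 8.0667 q6 -0.5613048058457749 F [-0.6  0.4 -0.1]
```

View pics/w3.png

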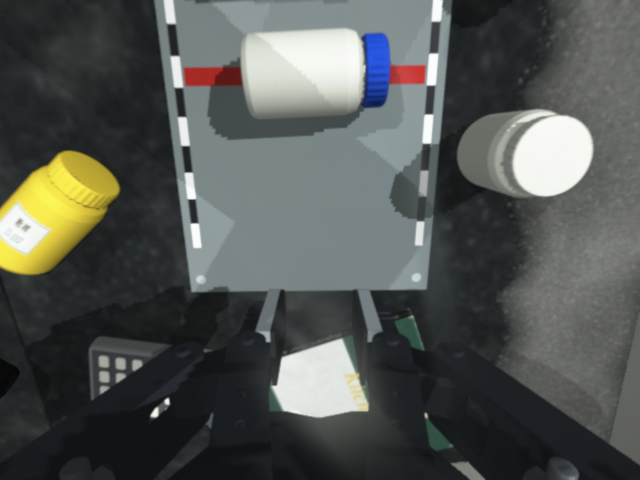

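The bottle now lies over the red line at about (315, 75), with the line showing at both its ends. I'll wait briefly, check that it stays at rest, then hand in.

Call:
{"op": "move_arm", "data": {
  "series": [
    [[0.35, 0, 0, 0, 0], [0.35, 0, 0, 0, 0], [0.35, 0, 0, 0, 0], [0.35, 0, 0, 0, 0], [0.35, 0, 0, 0, 0], [0.35, 0, 0, 0, 0], [0.35, 0, 0, 0, 0], [0.35, 0, 0, 0, 0], [0.35, 0, 0, 0, 0], [0.35, 0, 0, 0, 0]]
  ]
}}

```text
time_s: 8.9
eef_pos: [0.5517, -0.2414, 0.149]
eef_rot: [0.0, 0.724, 0.69, -0.0]
wrist_force: [0.5, 0.2, -0.1]
opening: 0.348
grasp_force: 0.0
```

Run:
```python
from h import *
measure("wrist"); print(order.hand_in())
```

```text
line [ 0.5367 -0.1301] -0.0316 0.96 1657
bottle conf 0.72 bluepx 0 mid [ 0.3664 -0.2167] ang 0.7929 len 0.0863 ztop 0.051
bottle conf 0.62 bluepx 1645 mid [ 0.5568 -0.1349] ang 0.0004 len 0.0846 ztop 0.0539
  in line frame x,y mm [20.3 -4.2]
the job is handed in; nothing more can be done
None
```

The job is handed in: the blue-capped bottle was rolled about 75 mm onto the red line and measured about 4 mm off it just before (limit 10 mm), roughly parallel and with the gripper clear; the hand-in returned no verdict, and I did not re-measure the bystanders.

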